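Row of reagents from the pad board into the carrier, order reversed

ROBOT

A 6-joint arm with a two-finger parallel gripper is mounted at the origin on a cart in front of the work surface, level with it; the furniture and walls round the work are solid. World frame = base frame: x ahead of the robot, y to its left, z up, the work surface at z = 0. Lengths are in m, angles in degrees, forces in N, time in s.
With the tool pointing down it reaches from about 0.35 to 0.975 m from the base axis. Payload 17.4 kg.
Tool frame: the origin (TCP) lies at the very end of the fingers, on their centre line; the grasp point (between the pads) lies 19 mm behind it; z points along the fingers, x is the direction in which the jaws open and shut, and the axes are right-handed (so a half turn about z gives the same grasp; the last joint's range is limited). The gripper opens to 85 mm and grips with 20 to 120 N. Pads are 22 mm wide; open, the fingers measure 114 mm over their backs; the gripper's body (76 mm by 85 mm) begins 54 mm behind the grasp point. The pads swing forward as they close: fully open they stand 13 mm farther back than shut.
Start: joints at [-77.51, 6.646, 82.598, -0, 90.757, -2.166], TCP at [0.171, -0.653, 0.209] pointing down, gripper open.
Joint ranges: [-162.19, 162.19], [-47.58, 125.68], [4.15, 143.07], [-65.23, 245.23], [0.69, 171.88], [-170.13, 170.13]. Speed limits (degrees/s): [108.29, 108.29, 127.2, 180, 180, 180].

INTERFACE

Orientations are given as a 3x3 rotation matrix whose columns are the frame's x, y, z axes.
In Python, from workcell import manip, imaging, finish_job gives the robot as it stands.
- The arm moves only by the tool send_rows, never from a script. Its argument "steps" is a list that holds one entry, the list of rows, each a list of 7 numbers: the turn, a rotation vector about the tool's x, y, z in rad, then the shift along the tool's x, y, z in m, then the gripper's target within -1 to 1 (shut at 1, half-way at 0, fully open at -1). A call has 1 to 8 rows; each row shifts and turns the commanded pose from where the row before left it, along the tool's axes as they then stand; what a row does not reach is not made up. A row lasts 1/10 s, in which the tool goes at most 50 mm and 8.59 degrees, less where a joint would pass 70% of its speed; a pose out of reach is approached as far as the arm can. A call is refused whole if a number of a shift passes 0.05 or a number of a turn 0.15, either way. A call with a gripper value outside its range is refused whole. The fingers move at their own pace and stop on an object; the grip force is fixed at half the most. Time passes only in rows, so rows that do not move let the fingers close. It gives the time, the measured TCP pose, the force and the opening at its end, in the units of the state.
- manip.state(): the state, without advancing time (a new reading comes with each control period).
- imaging.grab_frame(name): name is "scene" or "top"; returns a dict with "img" (480x640x3 uint8, red, green, blue), "z_map" (480x640 float32, m along the optical axis (not along the pixel's ray), 0 where there is no reading), "fx", "fy", "cx", "cy" (pixels), "rvec" (rotation vector, rad) and "tvec" (3), from world to camera coordinates, as OpenCV has them. Camera axes: x right, y down, z forward; pixel columns grow to the right and rows downward; lengths in m; the calibration is good to about 2 mm. A picture is of the moment at which its call begins.
- finish_job(): hands the job in, once; it reports no verdict.
Trained networks look in the newest picture that a camera, given by its name, has taken for a name from the list of things; names that differ only in an ending like _2 or _b are one class to them, and where a whole thing is asked for, a point or a joint stands for the part that bears it (a point fixed in the world has none). Each returns a list of dicts, best first, with "confidence" (0 to 1); they miss things now and then, are a little off and sometimes report something else, mostly with a low value. They report only what shows in the picture. A call takes as long as a camera call. They do not tell look-alikes from the thing itself.
- imaging.search_frame(camera, target): "position" ([x, y, z] in m, in the coordinates of the camera as it stood for that picture, good to about 4 mm: the middle of the surface that is visible of it).
- imaging.outline_of(camera, target): "region" (480x640 bool, what is visible of it).
The state is a dict: "clock": time; "joints": joint angles; "joint_velocities": joint speeds; "joint_efforts": joint torques, N m; "eef_pos": TCP position; "orientation": TCP orientation; "force": force on the tool from outside, world axes, zero at the start; "torque": the same for the moment, N m; "width": finger opening in m.
Only numpy, scipy, OpenCV 4.12 (cv2) and the standard library are available. Lean on these libraries where they do the work, as an engineer would, in place of code of your own. Each camera call takes 0.05 s, during which the arm holds its last target.

TASK

Three bottles and a conical flask stand in a row on the white board with the round pads. Move them into the four bays of the dark steel carrier in the reverse order, because it will be served from its other side: the one farthest left on the board goes into the bay farthest right, the next one into the next bay from the right, and so on (left and right as seen from the robot). Set each down upright in the middle of its bay, flat on the carrier's floor; do not drop or tip any of them.

Things in the scene. Friction and masses are not known exactly. Their poses are not given: they have to be found in the camera images.
- tall_bottle: Origin: centre of its underside, z up its axis (round: yaw is no matter). Stands on a pad at first, underside at z = 0.012. Amber bottle with red screw cap, the tallest: 131 mm high, body 68 mm across. Shoulder narrows to a cap 36 mm across, its free part from 117 to 131 mm above the underside. 0.13 to 0.25 kg.
- short_bottle: Origin: centre of its underside, z up its axis (round: yaw is no matter). Stands on a pad at first, underside at z = 0.012. Amber bottle with black screw cap: 116 mm high, body 60 mm across. Cap 32 mm across, its free part from 104 to 116 mm above the underside. 0.15 to 0.29 kg.
- wide_cap_bottle: Origin: centre of its underside, z up its axis (round: yaw is no matter). Stands on a pad at first, underside at z = 0.012. Clear bottle with a wide blue cap, 127 mm high, body 68 mm across. Cap 55 mm across (does not turn here), its free part from 113 to 127 mm above the underside. 0.17 to 0.35 kg.
- conical_flask: Origin: centre of its underside, z up its axis (round: yaw is no matter). Stands on a pad at first, underside at z = 0.012. Open conical glass flask, 102 mm high, 63 mm across at the bottom, with a neck 26 mm across, straight from 78 to 102 mm above the underside. 0.04 to 0.09 kg.
- pad_board: White board, 100 x 372 x 8 mm, long along its own y, grey end strips 14 mm high, fixed, nearer or farther than the carrier. The pads lie on it at own x = 0, y = -132, -44, 44 and 132 mm. Origin: centre of its underside, z up; y points within 7 degrees of the robot's left (world +y): larger y is farther left.
- bay_carrier: Low dark grey steel tray, bright ridges, 104 x 364 mm, fixed; floor at z = 6 mm; four empty bays centred at own x = 0, y = -132, -44, 44, 132 mm, each 84 mm (y) by 96 mm (x) inside; ridges between 14 mm, long rims 16 mm, end plates 24 mm high, wire handles 34 mm high out to y = 200 mm. Origin: centre of underside, z up; y within 7 degrees of the robot's left (world +y): larger y is farther left.
- pad_1: Flat round dark rubber pad, 82 mm across and 4 mm thick, fixed on the pad board (which of the four places it has changes from start to start). Origin: centre of its underside. The tall bottle stands on it at the start; the pad stays and so keeps that vessel's place in the row.
- pad_2: Flat round dark rubber pad, 82 mm across and 4 mm thick, fixed on the pad board (which of the four places it has changes from start to start). Origin: centre of its underside. The short bottle stands on it at the start; the pad stays and so keeps that vessel's place in the row.
- pad_3: Flat round dark rubber pad, 82 mm across and 4 mm thick, fixed on the pad board (which of the four places it has changes from start to start). Origin: centre of its underside. The wide cap bottle stands on it at the start; the pad stays and so keeps that vessel's place in the row.
- pad_4: Flat round dark rubber pad, 82 mm across and 4 mm thick, fixed on the pad board (which of the four places it has changes from start to start). Origin: centre of its underside. The conical flask stands on it at the start; the pad stays and so keeps that vessel's place in the row.
There are look-alikes about, which are no part of the job. What is shaped like the tall_bottle but purple is not meant.

How it is judged (in metres and radians):
At the end, for the whole second after the job is handed in: Each vessel stands released and at rest on the carrier floor (within 4 mm), upright within 3.4 degrees, in the bay that mirrors its pad's place on the board (own y of the carrier = minus the pad's own y), within 14 mm of the bay centre along the row and 15 mm across (x of tall_bottle in the frame of bay_carrier between -0.015 and 0.015 m and z of tall_bottle in the frame of bay_carrier between 0.002 and 0.01 m and ((y of pad_1 in the frame of pad_board between -0.152 and -0.112 m and y of tall_bottle in the frame of bay_carrier between 0.118 and 0.146 m) or (y of pad_1 in the frame of pad_board between -0.064 and -0.024 m and y of tall_bottle in the frame of bay_carrier between 0.03 and 0.058 m) or (y of pad_1 in the frame of pad_board between 0.024 and 0.064 m and y of tall_bottle in the frame of bay_carrier between -0.058 and -0.03 m) or (y of pad_1 in the frame of pad_board between 0.112 and 0.152 m and y of tall_bottle in the frame of bay_carrier between -0.146 and -0.118 m)) and angle between each of tall_bottle, short_bottle, wide_cap_bottle, conical_flask's own z axis and vertical below 0.06 rad and linear speed of each of tall_bottle, short_bottle, wide_cap_bottle, conical_flask below 0.02 m/s and contact force between each of tall_bottle, short_bottle, wide_cap_bottle, conical_flask and the fingers below 0.05 N and x of short_bottle in the frame of bay_carrier between -0.015 and 0.015 m and z of short_bottle in the frame of bay_carrier between 0.002 and 0.01 m and ((y of pad_2 in the frame of pad_board between -0.152 and -0.112 m and y of short_bottle in the frame of bay_carrier between 0.118 and 0.146 m) or (y of pad_2 in the frame of pad_board between -0.064 and -0.024 m and y of short_bottle in the frame of bay_carrier between 0.03 and 0.058 m) or (y of pad_2 in the frame of pad_board between 0.024 and 0.064 m and y of short_bottle in the frame of bay_carrier between -0.058 and -0.03 m) or (y of pad_2 in the frame of pad_board between 0.112 and 0.152 m and y of short_bottle in the frame of bay_carrier between -0.146 and -0.118 m)) and x of wide_cap_bottle in the frame of bay_carrier between -0.015 and 0.015 m and z of wide_cap_bottle in the frame of bay_carrier between 0.002 and 0.01 m and ((y of pad_3 in the frame of pad_board between -0.152 and -0.112 m and y of wide_cap_bottle in the frame of bay_carrier between 0.118 and 0.146 m) or (y of pad_3 in the frame of pad_board between -0.064 and -0.024 m and y of wide_cap_bottle in the frame of bay_carrier between 0.03 and 0.058 m) or (y of pad_3 in the frame of pad_board between 0.024 and 0.064 m and y of wide_cap_bottle in the frame of bay_carrier between -0.058 and -0.03 m) or (y of pad_3 in the frame of pad_board between 0.112 and 0.152 m and y of wide_cap_bottle in the frame of bay_carrier between -0.146 and -0.118 m)) and x of conical_flask in the frame of bay_carrier between -0.015 and 0.015 m and z of conical_flask in the frame of bay_carrier between 0.002 and 0.01 m and ((y of pad_4 in the frame of pad_board between -0.152 and -0.112 m and y of conical_flask in the frame of bay_carrier between 0.118 and 0.146 m) or (y of pad_4 in the frame of pad_board between -0.064 and -0.024 m and y of conical_flask in the frame of bay_carrier between 0.03 and 0.058 m) or (y of pad_4 in the frame of pad_board between 0.024 and 0.064 m and y of conical_flask in the frame of bay_carrier between -0.058 and -0.03 m) or (y of pad_4 in the frame of pad_board between 0.112 and 0.152 m and y of conical_flask in the frame of bay_carrier between -0.146 and -0.118 m))); the robot touches nothing.
It fails at once if a vessel tips (leans more than 35 degrees) (angle between any of tall_bottle, short_bottle, wide_cap_bottle, conical_flask's own z axis and vertical above 0.61 rad).
It fails at once if a vessel is let go, or falls, more than 3 cm above where it stands ((height (world z) of tall_bottle above 0.045 m and contact force between tall_bottle and the fingers below 0.01 N) or (height (world z) of short_bottle above 0.045 m and contact force between short_bottle and the fingers below 0.01 N) or (height (world z) of wide_cap_bottle above 0.045 m and contact force between wide_cap_bottle and the fingers below 0.01 N) or (height (world z) of conical_flask above 0.045 m and contact force between conical_flask and the fingers below 0.01 N)).
It also fails if it takes over 88 s, if anything falls off the work surface, if the arm or the gripper's body presses on something with over 40 N, if the wrist force passes 120 N, or if a joint passes its speed limit or range.

## Working session

There is one attempt and no reset: what is moved stays moved. The work goes in short steps, Python scripts to look and compute and a tool call to move; the robot and the scene stay as the last step left them, time stands still between calls to the robot, and variables do not carry over. Pictures are saved under pics/ and viewed, and the job is handed in when it is done.

Besides the shell and the picture viewer there is one more tool, called after "Request:" as name(argument=value, ...) on one line, values as JSON. send_rows: Moves the arm, as the interface text tells. Its arguments: {"type":"object","properties":{"steps":{"type":"array","items":{"type":"array","items":{"type":"array","items":{"type":"number"}}}}},"required":["steps"]}

```bash
mkdir -p pics; ls; python3 - <<'E'
from workcell import manip, imaging
import cv2, numpy as np
print(manip.state())
for n in ["scene","top"]:
    f=imaging.grab_frame(n)
    cv2.imwrite(f"pics/{n}0.png",f["img"][:,:,::-1])
    np.savez(f"{n}0.npz",**f)
    print(n,f["fx"],f["cx"],f["rvec"],f["tvec"])
E
```

```text
pics
{'clock': 0.0, 'joints': array([-7.75109738e+01,  6.67574920e+00,  8.26384508e+01,  3.88830923e-04,
        9.07550800e+01, -2.16741323e+00]), 'joint_velocities': array([ 0.02563094,  0.05346833, -0.02973712, -0.01098479, -0.07936841,
       -0.04134073]), 'joint_efforts': array([ 1.51747525e-03, -7.31984782e+01, -6.32486987e+01,  4.35612378e-05,
        6.41722829e-03,  2.77419423e-05]), 'eef_pos': array([ 0.17071638, -0.65282297,  0.20861375]), 'orientation': array([[ 2.53022410e-01, -9.67460384e-01, -2.54859582e-04],
       [-9.67459664e-01, -2.53022533e-01,  1.18201917e-03],
       [-1.20804194e-03, -5.25109736e-05, -9.99999269e-01]]), 'force': array([-0.30799392, -0.29109332,  0.38012824]), 'torque': array([ 0.03098303, -0.00418236, -0.01678921]), 'width': 0.08549478158475325}
scene 442.1265456590883 326.0788360500128 [ 0.83694525 -2.63213237  0.97711765] [0.37498259 0.28994954 0.66519952]
top 454.7274696295732 324.4072401206932 [ 2.1753119  -2.16359363  0.08425269] [-0.0610768   0.51068409  0.97631364]
```

View pics/scene0.png

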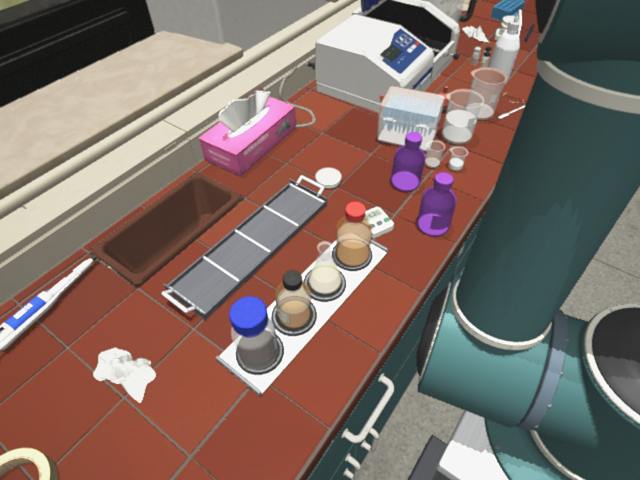

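View pics/top0.png

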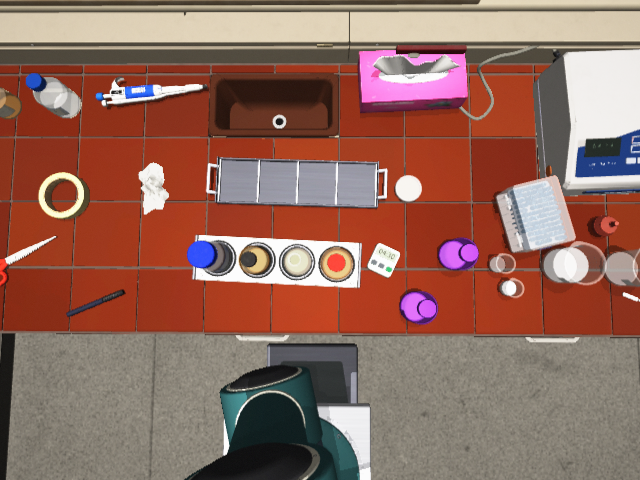

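The top view shows, left to right on the board: blue wide cap (~200,255), short black (~255,260), flask (~298,262), tall red (~337,262). The carrier is farther away at (218–380, 160–205), and the purple bottles at right are look-alikes. Now I'll measure.

```bash
cat > h.py <<'E'
import numpy as np, cv2
from workcell import manip, imaging
def cam(f):
    R=cv2.Rodrigues(np.array(f["rvec"],float))[0]; t=np.array(f["tvec"],float).reshape(3); return R,t
def c2w(f,p):
    R,t=cam(f); return R.T@(np.asarray(p)-t)
def pix_plane(f,uv,z):
    R,t=cam(f); uv=np.atleast_2d(uv).astype(float)
    d=np.c_[(uv[:,0]-f["cx"])/f["fx"],(uv[:,1]-f["cy"])/f["fy"],np.ones(len(uv))]@R
    c=-R.T@t
    return c+d*((z-c[2])/d[:,2])[:,None]
def cloud(f,mask=None):
    z=f["z_map"]; m=z>0
    if mask is not None: m&=mask
    v,u=np.nonzero(m); zz=z[v,u]
    P=np.c_[(u-f["cx"])/f["fx"]*zz,(v-f["cy"])/f["fy"]*zz,zz]
    R,t=cam(f); return (P-t)@R,u,v
E
python3 - <<'E'
from h import *
for cn in ["scene","top"]:
    f=imaging.grab_frame(cn)
    print(cn)
    for n in ["tall_bottle","short_bottle","wide_cap_bottle","conical_flask","pad_board","bay_carrier","pad_1"]:
        for r in imaging.search_frame(cn,n)[:4]:
            print(n,round(r["confidence"],2),c2w(f,r["position"]).round(4))
        if n in("pad_board","bay_carrier"):
            o=imaging.outline_of(cn,n)
            if o:
                m=o[0]["region"]; P,u,v=cloud(f,m)
                z=P[:,2]; print(np.percentile(z,[5,25,50,75,95]).round(4))
                rect=cv2.minAreaRect(P[:,:2].astype(np.float32)); print(rect, m.sum())
        else:
            for o in imaging.outline_of(cn,n)[:2]:
                m=o["region"]; P,u,v=cloud(f,m)
                k=P[:,2]>np.percentile(P[:,2],98)-0.012
                Q=P[k]; c,r=cv2.minEnclosingCircle(Q[:,:2].astype(np.float32))
                print("  top",round(o["confidence"],2),np.percentile(P[:,2],98).round(4),np.array(c).round(4),round(r,4),Q.mean(0).round(4),k.sum())
E
```

```text
scene
tall_bottle 0.92 [ 0.3578 -0.2392  0.0801]
tall_bottle 0.91 [ 0.443  -0.0658  0.0977]
tall_bottle 0.91 [ 0.4665 -0.3272  0.0731]
  top 0.76 0.144 [ 0.4537 -0.083 ] 0.0189 [ 0.4528 -0.0796  0.1415] 299
  top 0.66 0.132 [ 0.3662 -0.2584] 0.0184 [ 0.3654 -0.2546  0.1293] 237
short_bottle 0.69 [0.4526 0.1045 0.0887]
short_bottle 0.44 [0.4321 0.1182 0.0093]
  top 0.56 0.1293 [0.4603 0.0904] 0.0156 [0.4585 0.0923 0.1269] 296
wide_cap_bottle 0.94 [0.4526 0.1903 0.1004]
wide_cap_bottle 0.33 [0.4512 0.012  0.0544]
  top 0.58 0.141 [0.4703 0.1807] 0.0278 [0.4678 0.1824 0.1388] 1041
conical_flask 0.67 [0.4501 0.0075 0.056 ]
  top 0.82 0.1134 [ 0.4621 -0.0005] 0.0141 [ 0.4617 -0.0017  0.1089] 131
pad_board 0.64 [0.4304 0.1165 0.0105]
[0.005  0.0073 0.0083 0.0094 0.0137]
((0.4636000096797943, 0.04566977918148041), (0.37359145283699036, 0.10437053442001343), 86.9598388671875) 3131
bay_carrier 0.57 [0.642  0.0279 0.0046]
bay_carrier 0.39 [0.4435 0.1879 0.0115]
[0.0042 0.0058 0.0069 0.0099 0.0222]
((0.645907998085022, -0.006286948919296265), (0.41689401865005493, 0.12085925787687302), 88.12670
[... 856 characters left out ...]
.4646 0.0009] 0.0133 [0.4646 0.0016 0.1118] 69
pad_board 0.82 [0.4563 0.0346 0.0068]
pad_board 0.42 [ 0.4628 -0.0013  0.0468]
[0.004  0.006  0.0073 0.0087 0.0116]
((0.46518880128860474, 0.04663313925266266), (0.3727372884750366, 0.10201959311962128), 87.47188568115234) 2942
bay_carrier 0.68 [0.6441 0.0058 0.0101]
[0.0025 0.0045 0.006  0.0082 0.0188]
((0.6426759958267212, 0.004040911793708801), (0.39851388335227966, 0.10502881556749344), 88.41648864746094) 7792
pad_1 0.82 [0.4578 0.1568 0.0128]
pad_1 0.82 [0.4591 0.006  0.011 ]
pad_1 0.64 [0.4698 0.0721 0.0086]
  top 0.7 0.0152 [0.4665 0.0888] 0.0399 [0.4636 0.0725 0.0114] 250
  top 0.63 0.015 [0.4641 0.0035] 0.0404 [0.4632 0.0056 0.0115] 349
```

```bash
python3 - <<'E'
from h import *
W=[]
for n in ["top","scene"]:
    f=dict(np.load(n+"0.npz"))
    R,t=cam(f); K=np.array([[f["fx"],0,f["cx"]],[0,f["fy"],f["cy"]],[0,0,1.]])
    # plan image: col = (0.22-y)/0.0005... 
    ys,xs=np.meshgrid(0.22-np.arange(800)*0.00055,0.71-np.arange(260)*0.00055)
    out=[]
    P=np.stack([xs,ys,np.full_like(xs,0.014)],-1).reshape(-1,3)
    c=(P@R.T+t)@K.T; m=(c[:,:2]/c[:,2:]).astype(np.float32).reshape(260,800,2)
    g=cv2.remap(f["img"],m[...,0],m[...,1],cv2.INTER_LINEAR)
    c0=np.array([.6430,.0040]); a=np.radians(1.6); ey=np.array([np.sin(a),np.cos(a)]); ex=np.array([np.cos(a),-np.sin(a)])
    def px(x,y):
        p=c0+ex*x+ey*y; return (int(round((0.22-p[1])/.00055)),int(round((0.71-p[0])/.00055)))
    for y in (-88,0,88): cv2.line(g,px(-.048,y/1e3),px(.048,y/1e3),(0,255,0),1)
    for x in (-.050,.050): cv2.line(g,px(x,-.18),px(x,.18),(255,0,0),1)
    W.append(g)
cv2.imwrite("pics/plan.png",np.vstack(W)[:,:,::-1])
E
```

```text
(no output)
```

View pics/plan.png

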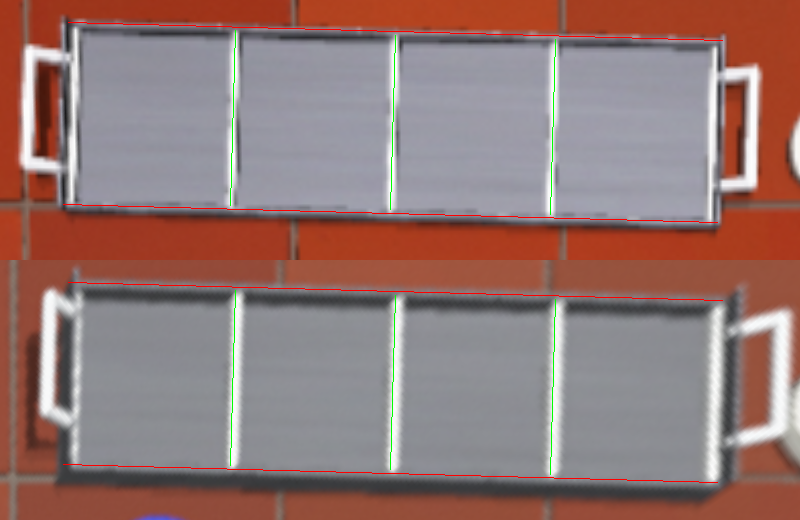

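The ridges fit to about 1 mm. The carrier centre is ≈ (0.643, 0.003), with its y axis turned about 1.6°. First I turn the tool so its x lies along world x, with the jaws across the row.

Request:
send_rows(steps=[[[0,0,-0.146,0,0,0,-1],[0,0,-0.146,0,0,0,-1],[0,0,-0.146,0,0,0,-1],[0,0,-0.146,0,0,0,-1],[0,0,-0.146,0,0,0,-1],[0,0,-0.146,0,0,0,-1],[0,0,-0.146,0,0,0,-1],[0,0,-0.146,0,0,0,-1]]])

```text
clock: 2.4
eef_pos: [0.1708, -0.653, 0.2094]
orientation: [[0.99, -0.141, -0.0], [-0.141, -0.99, 0.0], [-0.0, -0.0, -1.0]]
force: [-0.3, -0.4, 0.8]
width: 0.0855
```

Request:
send_rows(steps=[[[0,0,-0.146,0,0,0,-1],[0,0,0,0,0,0,-1],[0,0,0,0,0,0,-1]]])

```text
clock: 2.7
eef_pos: [0.1708, -0.653, 0.2094]
orientation: [[1.0, -0.006, 0.0], [-0.006, -1.0, 0.0], [0.0, -0.0, -1.0]]
force: [-0.2, 0.0, 0.4]
width: 0.0854
```

Request:
send_rows(steps=[[[0,0,0,0.0125,-0.0348,0,-1],[0,0,0,0.0125,-0.0348,0,-1],[0,0,0,0.0125,-0.0348,0,-1],[0,0,0,0.0125,-0.0348,0,-1],[0,0,0,0.0125,-0.0348,0,-1],[0,0,0,0.0125,-0.0348,0,-1],[0,0,0,0.0125,-0.0348,0,-1],[0,0,0,0.0125,-0.0348,0,-1]]])

```text
clock: 3.5
eef_pos: [0.2713, -0.3734, 0.2095]
orientation: [[1.0, -0.006, 0.0], [-0.006, -1.0, -0.0], [0.0, 0.0, -1.0]]
force: [0.7, -0.0, -0.2]
width: 0.0854
```

Request:
send_rows(steps=[[[0,0,0,0.0125,-0.0348,0,-1],[0,0,0,0.0125,-0.0348,0,-1],[0,0,0,0.0125,-0.0348,0,-1],[0,0,0,0.0125,-0.0348,0,-1],[0,0,0,0.0125,-0.0348,0,-1],[0,0,0,0.0125,-0.0348,0,-1],[0,0,0,0.0125,-0.0348,0,-1],[0,0,0,0.0125,-0.0348,0,-1]]])

```text
clock: 4.3
eef_pos: [0.3715, -0.095, 0.2097]
orientation: [[1.0, -0.006, 0.001], [-0.006, -1.0, -0.0], [0.001, 0.0, -1.0]]
force: [-0.7, -0.9, -0.3]
width: 0.0851
```

Request:
send_rows(steps=[[[0,0,0,0.0125,-0.0348,0,-1],[0,0,0,0.0125,-0.0348,0,-1],[0,0,0,0.0125,-0.0348,0,-1],[0,0,0,0.0125,-0.0348,0,-1],[0,0,0,0.0125,-0.0348,0,-1],[0,0,0,0.0125,-0.0348,0,-1],[0,0,0,0,0,0,-1],[0,0,0,0,0,0,-1]]])

```text
clock: 5.1
eef_pos: [0.4464, 0.1127, 0.2092]
orientation: [[1.0, -0.002, -0.001], [-0.002, -1.0, -0.0], [-0.001, 0.0, -1.0]]
force: [-0.3, -0.3, -0.4]
width: 0.0857
```

Request:
send_rows(steps=[[[0,0,0,0.0125,-0.034,0,-1],[0,0,0,0.0126,-0.0343,0,-1],[0,0,0,0,0,0,-1],[0,0,0,0,0,0.02,-1],[0,0,0,0,0,0.02,-1],[0,0,0,0,0,0.02,-1],[0,0,0,0,0,0,-1]]])

```text
clock: 5.8
eef_pos: [0.4706, 0.1789, 0.1472]
orientation: [[1.0, -0.004, -0.003], [-0.004, -1.0, -0.001], [-0.003, 0.001, -1.0]]
force: [-0.3, -1.0, -0.1]
width: 0.0853
```

```bash
python3 - <<'E'
from h import *
f=imaging.grab_frame("scene"); print(manip.state()["eef_pos"])
cv2.imwrite("pics/s1.png",cv2.resize(f["img"][200:400,150:420,::-1],None,fx=2.9,fy=2.9))
E
```

```text
[0.47122291 0.1792318  0.1490374 ]
```

View pics/s1.png

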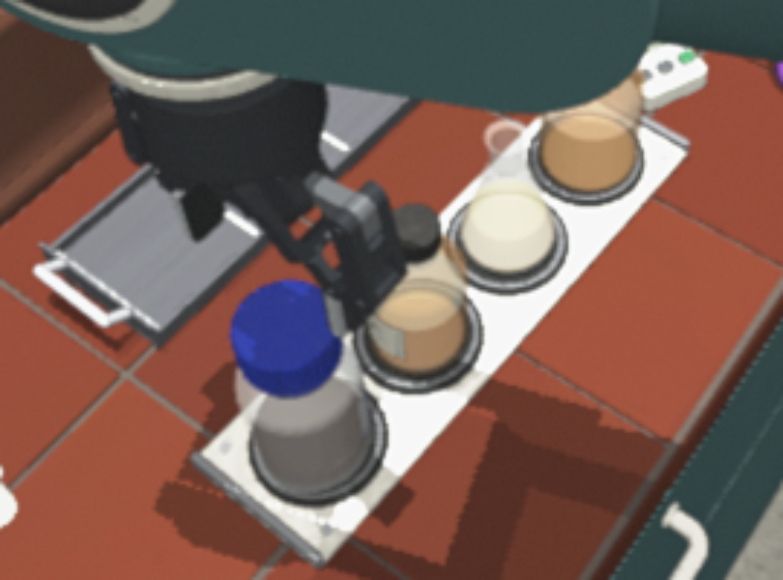

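The fingers straddle the blue cap (crop ~ (290,335)), the near finger at (360,270) and the far one at (200,215). Descending.

Request:
send_rows(steps=[[[0,0,0,0,0,0.013,-1],[0,0,0,0,0,0.012,-1],[0,0,0,0,0,0,-1],[0,0,0,0,0,0,-1]]])

```text
clock: 6.25
eef_pos: [0.4716, 0.1805, 0.1243]
orientation: [[1.0, -0.001, -0.0], [-0.001, -1.0, -0.0], [-0.0, 0.0, -1.0]]
force: [0.9, -0.7, 0.5]
width: 0.0852
```

Request:
send_rows(steps=[[[0,0,0,0,0,0,1],[0,0,0,0,0,0,1],[0,0,0,0,0,0,1],[0,0,0,0,0,0,1],[0,0,0,0,0,0,1],[0,0,0,0,0,0,1]]])

```text
clock: 6.85
eef_pos: [0.4717, 0.1806, 0.1244]
orientation: [[1.0, -0.001, 0.0], [-0.001, -1.0, 0.0], [0.0, -0.0, -1.0]]
force: [0.0, 1.1, 0.3]
width: -0.0002
```

```bash
python3 - <<'E'
from h import *
f=imaging.grab_frame("scene"); s=manip.state(); print(s["eef_pos"],s["width"],s["force"])
cv2.imwrite("pics/s2.png",cv2.resize(f["img"][200:400,150:420,::-1],None,fx=2.9,fy=2.9))
E
```

```text
[0.47170277 0.18055704 0.12441818] 0.00018819917912225536 [ 0.39229971 -0.42497345  0.09385891]
```

View pics/s2.png

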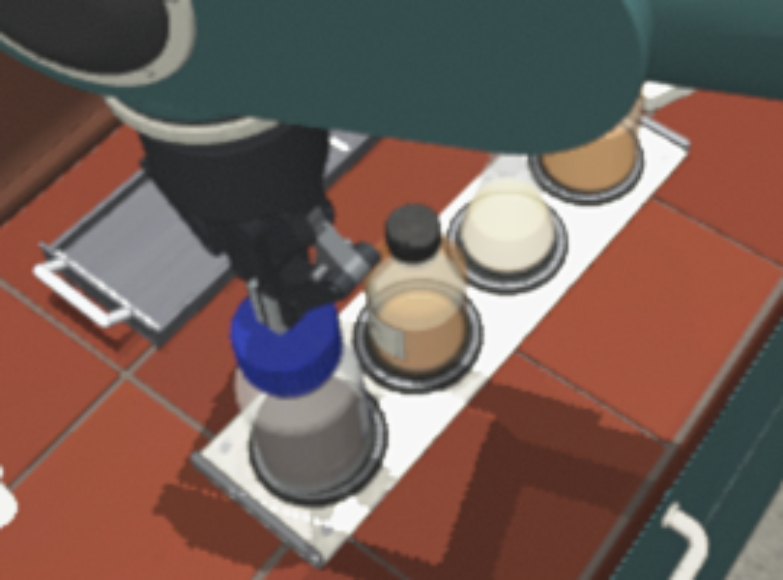

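```bash
python3 - <<'E'
from h import *
for n in("scene","top"):
    f=imaging.grab_frame(n)
    P,u,v=cloud(f)
    m=(abs(P[:,0]-.4715)<.08)&(abs(P[:,1]-.18)<.06)&(P[:,2]>.1)&(P[:,2]<.22)
    Q=P[m];U=u[m];V=v[m]
    col=f["img"][V,U].astype(int)
    blue=(col[:,2]>col[:,0]+60)
    print(n,"blue",blue.sum(),Q[blue].min(0).round(4),Q[blue].max(0).round(4))
    G=Q[~blue]
    for a in np.arange(.1,.22,.01):
        k=(G[:,2]>=a)&(G[:,2]<a+.01)
        if k.sum(): print(a.round(2),k.sum(),G[k].min(0).round(3),G[k].max(0).round(3))
E
```

```text
scene blue 835 [0.4226 0.159  0.1148] [0.4953 0.2076 0.2156]
0.1 117 [0.444 0.164 0.1  ] [0.482 0.207 0.11 ]
0.11 61 [0.443 0.161 0.11 ] [0.478 0.208 0.12 ]
0.12 14 [0.443 0.161 0.12 ] [0.487 0.207 0.129]
0.13 22 [0.446 0.157 0.132] [0.495 0.205 0.14 ]
0.14 5 [0.463 0.185 0.14 ] [0.486 0.19  0.15 ]
0.15 41 [0.457 0.178 0.15 ] [0.477 0.191 0.16 ]
0.16 55 [0.456 0.182 0.16 ] [0.483 0.191 0.17 ]
0.17 47 [0.456 0.184 0.17 ] [0.483 0.191 0.18 ]
0.18 30 [0.456 0.187 0.18 ] [0.48  0.193 0.189]
0.19 141 [0.438 0.169 0.19 ] [0.505 0.194 0.2  ]
0.2 154 [0.429 0.169 0.2  ] [0.511 0.195 0.21 ]
0.21 164 [0.421 0.18  0.21 ] [0.522 0.197 0.22 ]
top blue 211 [0.4504 0.1549 0.1303] [0.4971 0.1807 0.1532]
0.1 16 [0.448 0.155 0.1  ] [0.486 0.175 0.11 ]
0.11 21 [0.449 0.155 0.112] [0.489 0.169 0.12 ]
0.12 32 [0.447 0.154 0.121] [0.5   0.178 0.13 ]
0.13 26 [0.449 0.154 0.13 ] [0.499 0.181 0.138]
0.15 8 [0.467 0.169 0.151] [0.482 0.174 0.158]
```

The fingers shut just above the cap, with tips at z ≈ 0.147 by depth although the reported TCP is 0.124. I'll raise a little and measure the real offset from fingertip to TCP.

Request:
send_rows(steps=[[[0,0,0,0,0,-0.02,1],[0,0,0,0,0,-0.02,1],[0,0,0,0,0,0,1],[0,0,0,0,0,0,1]]])

```text
clock: 7.4
eef_pos: [0.4718, 0.1806, 0.1644]
orientation: [[1.0, -0.001, 0.0], [-0.001, -1.0, 0.0], [0.0, -0.0, -1.0]]
force: [0.8, -0.3, -0.3]
width: 0.0
```

```bash
python3 - <<'E'
from h import *
f=imaging.grab_frame("scene"); s=manip.state(); print(s["eef_pos"],s["width"])
R,t=cam(f); print("campos",-R.T@t)
P,u,v=cloud(f)
m=(abs(P[:,0]-.4715)<.03)&(abs(P[:,1]-.18)<.03)&(P[:,2]>.135)&(P[:,2]<.22)
Q=P[m];U=u[m];V=v[m]
print(U.min(),U.max(),V.min(),V.max())
for z in np.arange(.135,.22,.005):
    k=(Q[:,2]>=z)&(Q[:,2]<z+.005)
    if k.sum(): print(z.round(3),k.sum(),Q[k].min(0).round(3),Q[k].max(0).round(3))
# project TCP
def pr(p):
    c=R@np.array(p)+t; return (c[0]/c[2]*f["fx"]+f["cx"],c[1]/c[2]*f["fy"]+f["cy"])
q=pr(s["eef_pos"]);print(q)
im=f["img"][:,:,::-1].copy()
im=cv2.resize(im[200:360,180:340],None,fx=4,fy=4)
for dz in (0,.01,.02,.03):
    q=pr(s["eef_pos"]+[0,0,dz]); cv2.circle(im,(int((q[0]-180)*4),int((q[1]-200)*4)),3,(0,255,0),-1)
cv2.imwrite("pics/s3.png",im[:600])
E
```

```text
[0.4715372  0.18050304 0.16377686] 0.00030188222684238587
campos [0.18190939 0.39148075 0.69341538]
230 267 281 329
0.135 699 [0.443 0.153 0.135] [0.496 0.207 0.14 ]
0.14 259 [0.444 0.157 0.14 ] [0.495 0.206 0.143]
0.185 5 [0.464 0.186 0.188] [0.473 0.19  0.19 ]
0.19 21 [0.458 0.185 0.19 ] [0.476 0.191 0.195]
0.195 37 [0.456 0.174 0.195] [0.478 0.191 0.2  ]
0.2 33 [0.455 0.176 0.2  ] [0.482 0.191 0.205]
0.205 33 [0.456 0.182 0.205] [0.483 0.191 0.21 ]
0.21 29 [0.456 0.185 0.21 ] [0.483 0.191 0.215]
0.215 30 [0.457 0.185 0.215] [0.477 0.191 0.22 ]
(np.float64(244.97683182871836), np.float64(302.0267116300814))
```

View pics/s3.png

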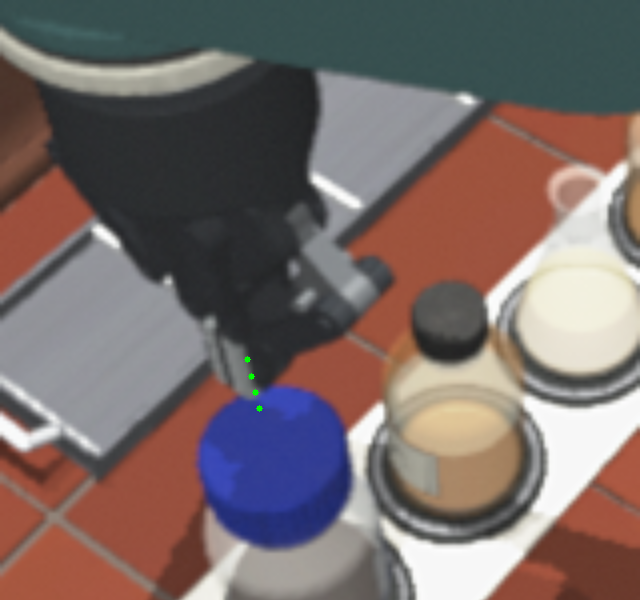

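Depth puts the fingertips about 23–25 mm above the reported TCP, so I'll use that measured offset from here on. I'll open first, then go down to a reported TCP of ≈ 0.101.

Request:
send_rows(steps=[[[0,0,0,0,0,0,-1],[0,0,0,0,0,0,-1],[0,0,0,0,0,0,-1],[0,0,0,0,0,0,-1],[0,0,0,0,0,0.02,-1],[0,0,0,0,0,0.02,-1],[0,0,0,0,0,0,-1]]])

```text
clock: 8.15
eef_pos: [0.4706, 0.1802, 0.122]
orientation: [[1.0, -0.001, -0.003], [-0.001, -1.0, -0.001], [-0.003, 0.001, -1.0]]
force: [-0.5, -0.1, -0.0]
width: 0.0847
```

Request:
send_rows(steps=[[[0,0,0,0,0,0.008,-1],[0,0,0,0,0,0.008,-1],[0,0,0,0,0,0.007,-1],[0,0,0,0,0,0,-1]]])

```text
clock: 8.55
eef_pos: [0.4714, 0.1805, 0.1005]
orientation: [[1.0, -0.001, -0.001], [-0.001, -1.0, -0.0], [-0.001, 0.0, -1.0]]
force: [0.3, -0.0, -0.2]
width: 0.0851
```

Request:
send_rows(steps=[[[0,0,0,0,0,0,1],[0,0,0,0,0,0,1],[0,0,0,0,0,0,1],[0,0,0,0,0,0,1],[0,0,0,0,0,0,1]]])

```text
clock: 9.05
eef_pos: [0.4721, 0.1807, 0.1024]
orientation: [[1.0, -0.001, 0.001], [-0.001, -1.0, 0.0], [0.001, -0.0, -1.0]]
force: [-0.5, -0.5, 5.6]
width: 0.0523
```

```bash
python3 - <<'E'
from h import *
f=imaging.grab_frame("scene"); s=manip.state(); print(s["eef_pos"],s["width"],s["force"])
im=cv2.resize(f["img"][220:370,180:340,::-1],None,fx=4,fy=4)
cv2.imwrite("pics/s4.png",im)
E
```

```text
[0.47209118 0.18072251 0.10244456] 0.052601321186571424 [-1.69234347  0.52461421  5.82762622]
```

View pics/s4.png

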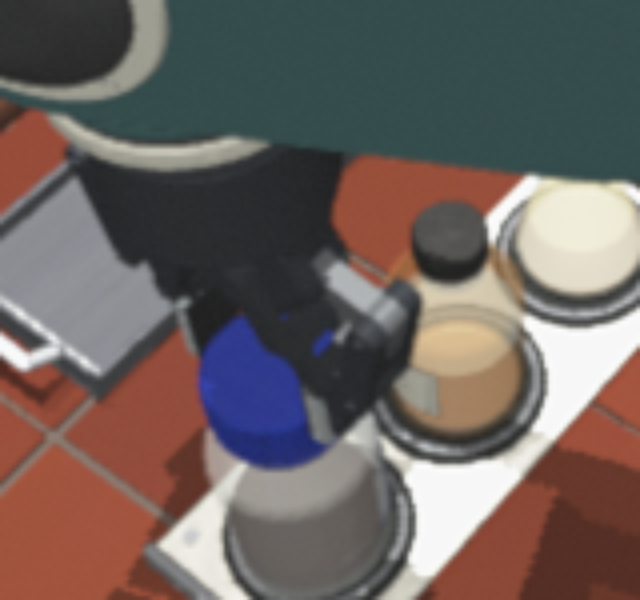

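The pads now cover the side of the cap (crop tip ~ (320,435) at the cap's lower edge). Lifting gently.

Request:
send_rows(steps=[[[0,0,0,0,0,-0.005,1],[0,0,0,0,0,-0.01,1],[0,0,0,0,0,-0.015,1],[0,0,0,0,0,-0.02,1],[0,0,0,0,0,0,1]]])

```text
clock: 9.6
eef_pos: [0.4729, 0.1809, 0.155]
orientation: [[1.0, -0.001, 0.004], [-0.001, -1.0, 0.001], [0.004, -0.001, -1.0]]
force: [0.3, -0.4, -2.2]
width: 0.0529
```

```bash
python3 - <<'E'
from h import *
f=imaging.grab_frame("scene"); s=manip.state(); print(s["eef_pos"],s["width"],s["force"])
im=cv2.resize(f["img"][200:370,180:340,::-1],None,fx=3.5,fy=3.5)
cv2.imwrite("pics/s5.png",im)
E
```

```text
[0.47238509 0.18076896 0.15315901] 0.05259739560966989 [ 0.32279483 -0.35958126 -3.95095142]
```

View pics/s5.png

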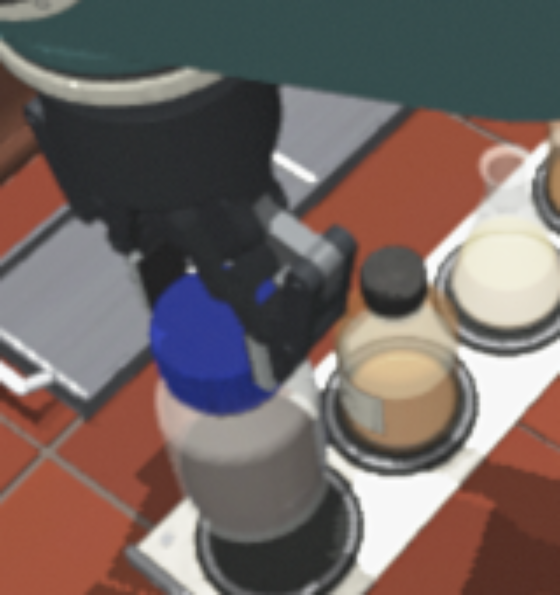

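Request:
send_rows(steps=[[[0,0,0,0.01,0,0,1],[0,0,0,0.02,0,0,1],[0,0,0,0.03,0,0,1],[0,0,0,0.03,0.005,0,1],[0,0,0,0.03,0.015,0,1],[0,0,0,0.025,0.025,0,1],[0,0,0,0.015,0.03,0,1],[0,0,0,0.007,0.03,0,1]]])

```text
clock: 10.45
eef_pos: [0.6398, 0.074, 0.1494]
orientation: [[1.0, -0.001, -0.002], [-0.001, -1.0, -0.0], [-0.002, 0.0, -1.0]]
force: [0.7, 0.6, -3.6]
width: 0.0525
```

Request:
send_rows(steps=[[[0,0,0,0,0.03,0,1],[0,0,0,0,0.03,0,1],[0,0,0,0,0.03,0,1],[0,0,0,0,0.03,0,1],[0,0,0,0,0.03,0,1],[0,0,0,0,0.03,0,1],[0,0,0,0,0.015,0,1],[0,0,0,0,0.008,0,1]]])

```text
clock: 11.25
eef_pos: [0.6384, -0.1289, 0.1503]
orientation: [[1.0, -0.002, -0.001], [-0.002, -1.0, 0.0], [-0.001, -0.0, -1.0]]
force: [0.1, 1.0, -3.6]
width: 0.0523
```

Request:
send_rows(steps=[[[0,0,0,0,0,0,1],[0,0,0,0,0,0,1],[0,0,0,0,0,0,1]]])

```text
clock: 11.55
eef_pos: [0.6385, -0.1266, 0.1513]
orientation: [[1.0, 0.0, -0.0], [0.0, -1.0, 0.0], [-0.0, -0.0, -1.0]]
force: [0.2, -0.1, -3.7]
width: 0.0529
```

Request:
send_rows(steps=[[[0,0,0,0,0.002,0.01,1],[0,0,0,0,0,0.015,1],[0,0,0,0,0,0.013,1],[0,0,0,0,0,0.006,1],[0,0,0,0,0,0.005,1],[0,0,0,0,0,0.003,1],[0,0,0,0,0,0.002,1],[0,0,0,0,0,0,1]]])

```text
clock: 12.35
eef_pos: [0.6385, -0.1296, 0.0975]
orientation: [[1.0, -0.001, 0.0], [-0.001, -1.0, -0.0], [0.0, 0.0, -1.0]]
force: [0.8, 0.6, -3.2]
width: 0.0526
```

Request:
send_rows(steps=[[[0,0,0,0,0,0.001,1],[0,0,0,0,0,0,1],[0,0,0,0,0,0,1]]])

```text
clock: 12.65
eef_pos: [0.6385, -0.1296, 0.0966]
orientation: [[1.0, -0.001, 0.0], [-0.001, -1.0, -0.0], [0.0, 0.0, -1.0]]
force: [1.0, 0.2, -2.9]
width: 0.0528
```

Request:
send_rows(steps=[[[0,0,0,0,0,0.001,1],[0,0,0,0,0,0,1],[0,0,0,0,0,0,1]]])

```text
clock: 12.95
eef_pos: [0.6387, -0.1297, 0.0964]
orientation: [[1.0, -0.001, 0.001], [-0.001, -1.0, -0.0], [0.001, 0.0, -1.0]]
force: [-1.3, -0.1, 5.9]
width: 0.0528
```

Request:
send_rows(steps=[[[0,0,0,0,0,0.001,1],[0,0,0,0,0,0,1],[0,0,0,0,0,0,1]]])

```text
clock: 13.25
eef_pos: [0.6389, -0.1298, 0.0964]
orientation: [[1.0, -0.001, 0.002], [-0.001, -1.0, -0.001], [0.002, 0.001, -1.0]]
force: [-2.3, 2.3, 12.0]
width: 0.0526
```

The bottle is seated, shown by the upward force. Releasing and checking before I raise.

Request:
send_rows(steps=[[[0,0,0,0,0,-0.001,-1],[0,0,0,0,0,0,-1],[0,0,0,0,0,0,-1],[0,0,0,0,0,0,-1],[0,0,0,0,0,-0.02,-1],[0,0,0,0,0,-0.04,-1],[0,0,0,0,0,-0.03,-1],[0,0,0,0,0,0,-1]]])

```text
clock: 14.05
eef_pos: [0.6398, -0.13, 0.1905]
orientation: [[1.0, -0.001, 0.006], [-0.001, -1.0, -0.002], [0.006, 0.002, -1.0]]
force: [0.7, 0.4, 0.6]
width: 0.0852
```

```bash
python3 - <<'E'
from h import *
f=imaging.grab_frame("scene"); s=manip.state(); print(s["eef_pos"],s["width"],s["force"])
cv2.imwrite("pics/s6.png",f["img"][:,:,::-1])
for o in imaging.outline_of("scene","wide_cap_bottle")[:2]:
    P,u,v=cloud(f,o["region"]); k=P[:,2]>np.percentile(P[:,2],98)-0.012
    c,r=cv2.minEnclosingCircle(P[k][:,:2].astype(np.float32)); print(o["confidence"],np.percentile(P[:,2],98),c,r)
E
```

```text
[ 0.63915698 -0.12979943  0.18761106] 0.08552953805949784 [ 0.39908222 -0.08037831 -0.1892985 ]
0.66 0.1350327404525713 (0.6369321346282959, -0.12954634428024292) 0.028289929032325745
```

View pics/s6.png

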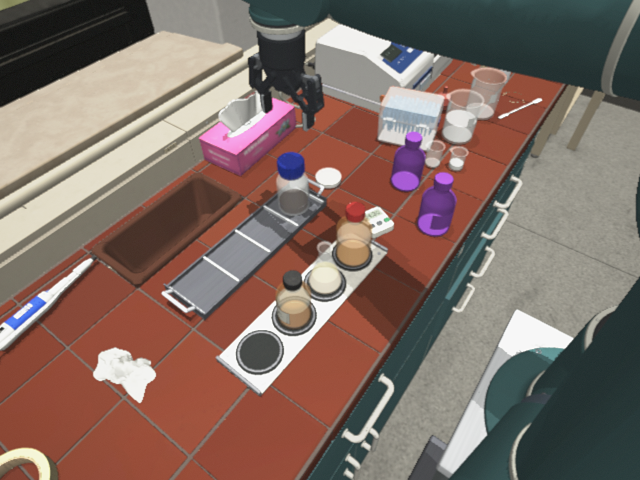

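The wide-cap bottle stands in the far-right bay at (293,190), and its cap height dropped 6 mm as expected. Next is the short bottle.

Request:
send_rows(steps=[[[0,0,0,-0.0111,-0.0138,0,-1],[0,0,0,-0.0222,-0.0276,0,-1],[0,0,0,-0.0333,-0.0414,0,-1],[0,0,0,-0.0333,-0.0414,0,-1],[0,0,0,-0.0333,-0.0414,0,-1],[0,0,0,-0.0222,-0.0276,0,-1],[0,0,0,-0.0166,-0.0207,0,-1],[0,0,0,-0.005,-0.0066,0,-1]]])

```text
clock: 14.95
eef_pos: [0.4658, 0.0852, 0.1842]
orientation: [[1.0, 0.001, -0.001], [0.001, -1.0, 0.0], [-0.001, -0.0, -1.0]]
force: [0.3, 0.3, 0.6]
width: 0.0851
```

Request:
send_rows(steps=[[[0,0,0,0,0,0.03,-1],[0,0,0,0,0,0.03,-1],[0,0,0,0,0,0,-1],[0,0,0,0,0,0,-1]]])

```text
clock: 15.35
eef_pos: [0.4675, 0.0834, 0.1253]
orientation: [[1.0, -0.001, -0.002], [-0.001, -1.0, -0.0], [-0.002, 0.0, -1.0]]
force: [-0.7, 0.9, 0.8]
width: 0.0855
```

Request:
send_rows(steps=[[[0,0,0,-0.005,-0.007,0,-1],[0,0,0,0,0,0.01,-1],[0,0,0,0,0,0.01,-1],[0,0,0,0,0,0.01,-1],[0,0,0,0,0,0,-1],[0,0,0,0,0,0,-1]]])

```text
clock: 15.95
eef_pos: [0.4624, 0.0907, 0.0951]
orientation: [[1.0, -0.001, -0.001], [-0.001, -1.0, -0.0], [-0.001, 0.0, -1.0]]
force: [-0.1, 0.5, 0.5]
width: 0.0856
```

Request:
send_rows(steps=[[[0,0,0,0,0,0,1],[0,0,0,0,0,0,1],[0,0,0,0,0,0,1],[0,0,0,0,0,0,1],[0,0,0,0,0,0,1],[0,0,0,0,0,0,1]]])

```text
clock: 16.55
eef_pos: [0.4629, 0.0908, 0.0961]
orientation: [[1.0, -0.001, 0.001], [-0.001, -1.0, 0.0], [0.001, -0.0, -1.0]]
force: [-0.4, 0.3, 5.5]
width: 0.0287
```

```bash
python3 - <<'E'
from h import *
f=imaging.grab_frame("scene"); s=manip.state(); print(s["eef_pos"],s["width"],s["force"])
im=cv2.resize(f["img"][200:370,200:360,::-1],None,fx=3.5,fy=3.5)
cv2.imwrite("pics/s7.png",im)
E
```

```text
[0.46287078 0.09078939 0.09603087] 0.028552989295098984 [ 0.202801   -0.7253667   5.54925961]
```

View pics/s7.png

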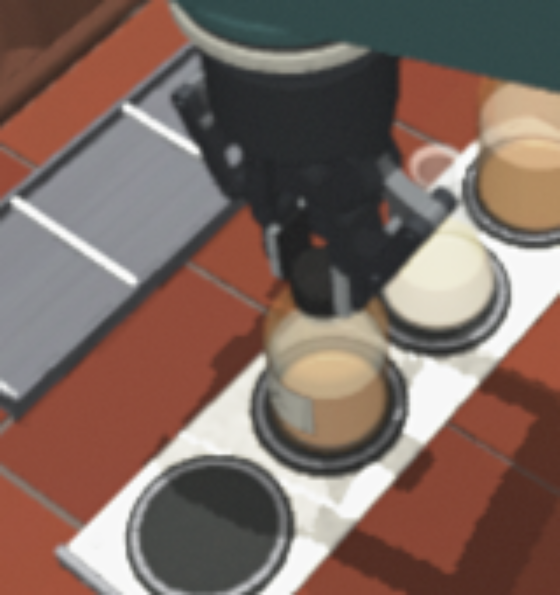

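The black cap is held between both pads (crop ~ (320,270)). Lift and carry.

Request:
send_rows(steps=[[[0,0,0,0,0,-0.005,1],[0,0,0,0,0,-0.01,1],[0,0,0,0,0,-0.015,1],[0,0,0,0,0,-0.02,1],[0,0,0,0,0,0,1],[0,0,0,0,0,0,1]]])

```text
clock: 17.2
eef_pos: [0.4627, 0.0908, 0.1459]
orientation: [[1.0, -0.001, 0.001], [-0.001, -1.0, 0.0], [0.001, -0.0, -1.0]]
force: [0.2, 0.0, -2.1]
width: 0.0283
```

Request:
send_rows(steps=[[[0,0,0,0.01,0,0,1],[0,0,0,0.02,0,0,1],[0,0,0,0.03,0.01,0,1],[0,0,0,0.03,0.02,0,1],[0,0,0,0.03,0.025,0,1],[0,0,0,0.03,0.03,0,1],[0,0,0,0.02,0.025,0,1],[0,0,0,0.01,0.015,0,1]]])

```text
clock: 18.0
eef_pos: [0.6437, -0.0364, 0.1435]
orientation: [[1.0, -0.002, -0.002], [-0.002, -1.0, -0.0], [-0.002, 0.0, -1.0]]
force: [0.2, 0.1, -1.0]
width: 0.0284
```

Request:
send_rows(steps=[[[0,0,0,0,0.005,0,1],[0,0,0,0,0,0,1],[0,0,0,0,0,0,1],[0,0,0,0,0,0,1]]])

```text
clock: 18.4
eef_pos: [0.642, -0.0385, 0.1457]
orientation: [[1.0, -0.0, 0.0], [-0.0, -1.0, 0.0], [0.0, -0.0, -1.0]]
force: [0.3, -0.1, -2.4]
width: 0.0285
```

Request:
send_rows(steps=[[[0,0,0,0,0.0025,0.01,1],[0,0,0,0,0,0.015,1],[0,0,0,0,0,0.013,1],[0,0,0,0,0,0.006,1],[0,0,0,0,0,0.005,1],[0,0,0,0,0,0.003,1],[0,0,0,0,0,0.002,1],[0,0,0,0,0,0,1]]])

```text
clock: 19.2
eef_pos: [0.6424, -0.0419, 0.0914]
orientation: [[1.0, -0.001, 0.0], [-0.001, -1.0, -0.0], [0.0, 0.0, -1.0]]
force: [-0.1, 0.8, -1.1]
width: 0.0286
```

Request:
send_rows(steps=[[[0,0,0,0,0,0.001,1],[0,0,0,0,0,0,1],[0,0,0,0,0,0.001,1],[0,0,0,0,0,0,1],[0,0,0,0,0,0,1]]])

```text
clock: 19.7
eef_pos: [0.6427, -0.042, 0.0901]
orientation: [[1.0, -0.001, 0.001], [-0.001, -1.0, -0.0], [0.001, 0.0, -1.0]]
force: [-0.1, 1.1, 5.3]
width: 0.029
```

Seated. Release and raise.

Request:
send_rows(steps=[[[0,0,0,0,0,0,-1],[0,0,0,0,0,0,-1],[0,0,0,0,0,0,-1],[0,0,0,0,0,0,-1],[0,0,0,0,0,-0.02,-1],[0,0,0,0,0,-0.04,-1],[0,0,0,0,0,-0.03,-1],[0,0,0,0,0,0,-1]]])

```text
clock: 20.5
eef_pos: [0.6439, -0.042, 0.1845]
orientation: [[1.0, -0.001, 0.006], [-0.001, -1.0, -0.001], [0.006, 0.001, -1.0]]
force: [0.1, 0.2, -0.5]
width: 0.0858
```

```bash
python3 - <<'E'
from h import *
f=imaging.grab_frame("scene"); s=manip.state(); print(s["eef_pos"],s["width"],s["force"])
cv2.imwrite("pics/s8.png",f["img"][100:400,150:450,::-1])
for n in("wide_cap_bottle","short_bottle","conical_flask"):
  for o in imaging.outline_of("scene",n)[:1]:
    P,u,v=cloud(f,o["region"]); k=P[:,2]>np.percentile(P[:,2],98)-0.012
    c,r=cv2.minEnclosingCircle(P[k][:,:2].astype(np.float32)); print(n,o["confidence"],np.percentile(P[:,2],98),c,r)
E
```

```text
[ 0.64317388 -0.04201134  0.18167389] 0.08531555478061599 [ 0.28606741 -0.20503779 -1.14797687]
wide_cap_bottle 0.89 0.13486034194688137 (0.6368769407272339, -0.12880583107471466) 0.02766362577676773
short_bottle 0.84 0.12324153416030009 (0.6398415565490723, -0.04279165714979172) 0.016169143840670586
conical_flask 0.6 0.11337590122292683 (0.46104568243026733, -0.0006712603499181569) 0.014516704715788364
```

View pics/s8.png

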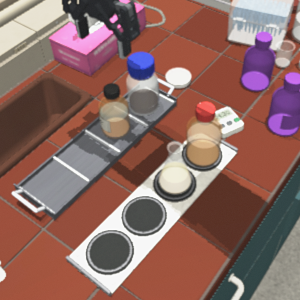

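Both stand well in their bays, at crop (143,85) and (113,115). Next is the flask.

Request:
send_rows(steps=[[[0,0,0,-0.015,-0.0035,0,-1],[0,0,0,-0.025,-0.006,0,-1],[0,0,0,-0.03,-0.007,0,-1],[0,0,0,-0.03,-0.007,0,-1],[0,0,0,-0.03,-0.007,0,-1],[0,0,0,-0.025,-0.006,0,-1],[0,0,0,-0.017,-0.004,0,-1],[0,0,0,-0.0075,-0.002,0,-1]]])

```text
clock: 21.5
eef_pos: [0.4616, 0.001, 0.1785]
orientation: [[1.0, -0.001, -0.001], [-0.001, -1.0, 0.0], [-0.001, -0.0, -1.0]]
force: [-0.5, 0.2, -0.2]
width: 0.0853
```

Request:
send_rows(steps=[[[0,0,0,0,0,0.025,-1],[0,0,0,0,0,0.03,-1],[0,0,0,0,0,0.015,-1],[0,0,0,0,0,0,-1],[0,0,0,0,0,0,-1]]])

```text
clock: 22.0
eef_pos: [0.4633, 0.0007, 0.11]
orientation: [[1.0, -0.001, -0.0], [-0.001, -1.0, 0.0], [-0.0, -0.0, -1.0]]
force: [0.3, -1.1, -0.2]
width: 0.0856
```

Request:
send_rows(steps=[[[0,0,0,0,0,0.015,-1],[0,0,0,0,0,0.015,-1],[0,0,0,0,0,0.007,-1],[0,0,0,0,0,0,-1],[0,0,0,0,0,0,-1]]])

```text
clock: 22.5
eef_pos: [0.4629, 0.0007, 0.0725]
orientation: [[1.0, -0.001, -0.0], [-0.001, -1.0, 0.0], [-0.0, -0.0, -1.0]]
force: [0.1, -0.4, 0.3]
width: 0.0855
```

Request:
send_rows(steps=[[[0,0,0,0,0,0,1],[0,0,0,0,0,0,1],[0,0,0,0,0,0,1],[0,0,0,0,0,0,1],[0,0,0,0,0,0,1],[0,0,0,0,0,0,1]]])

```text
clock: 23.1
eef_pos: [0.4632, 0.0007, 0.0728]
orientation: [[1.0, -0.001, 0.001], [-0.001, -1.0, -0.0], [0.001, 0.0, -1.0]]
force: [0.6, 0.3, 4.4]
width: 0.023
```

```bash
python3 - <<'E'
from h import *
f=imaging.grab_frame("scene"); s=manip.state(); print(s["eef_pos"],s["width"],s["force"])
im=cv2.resize(f["img"][180:350,230:390,::-1],None,fx=3.5,fy=3.5)
cv2.imwrite("pics/s9.png",im)
E
```

```text
[0.46317238 0.00072405 0.07277634] 0.02332954810887781 [ 0.90276334 -0.67766935  4.39740141]
```

View pics/s9.png

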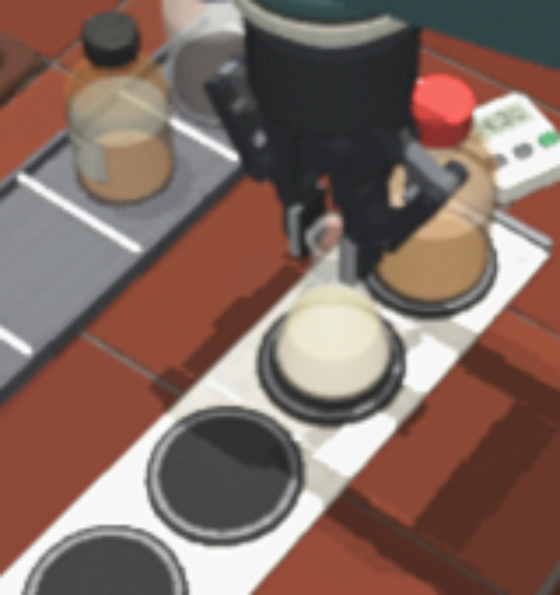

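The flask neck is held between the pads (crop ~ (330,230)). Lift and carry.

Request:
send_rows(steps=[[[0,0,0,0,0,-0.005,1],[0,0,0,0,0,-0.01,1],[0,0,0,0,0,-0.015,1],[0,0,0,0,0,-0.02,1],[0,0,0,0,0,0,1],[0,0,0,0,0,0,1]]])

```text
clock: 23.75
eef_pos: [0.4631, 0.0007, 0.1229]
orientation: [[1.0, -0.001, 0.001], [-0.001, -1.0, -0.0], [0.001, 0.0, -1.0]]
force: [-0.6, 0.5, -1.3]
width: 0.0233
```

Request:
send_rows(steps=[[[0,0,0,0.01,0,0,1],[0,0,0,0.02,-0.005,0,1],[0,0,0,0.03,-0.008,0,1],[0,0,0,0.03,-0.008,0,1],[0,0,0,0.03,-0.008,0,1],[0,0,0,0.03,-0.008,0,1],[0,0,0,0.02,-0.006,0,1],[0,0,0,0.011,-0.0035,0,1]]])

```text
clock: 24.55
eef_pos: [0.6452, 0.0475, 0.1206]
orientation: [[1.0, -0.001, -0.002], [-0.001, -1.0, -0.0], [-0.002, 0.0, -1.0]]
force: [-0.2, 0.2, -1.1]
width: 0.0231
```

Request:
send_rows(steps=[[[0,0,0,0,0,0,1],[0,0,0,0,0,0,1],[0,0,0,0,0,0,1]]])

```text
clock: 24.85
eef_pos: [0.6433, 0.0468, 0.1225]
orientation: [[1.0, -0.001, -0.0], [-0.001, -1.0, -0.0], [-0.0, 0.0, -1.0]]
force: [0.2, -0.5, -0.5]
width: 0.0235
```

Request:
send_rows(steps=[[[0,0,0,0,0,0.01,1],[0,0,0,0,0,0.015,1],[0,0,0,0,0,0.013,1],[0,0,0,0,0,0.006,1],[0,0,0,0,0,0.005,1],[0,0,0,0,0,0.003,1],[0,0,0,0,0,0.002,1],[0,0,0,0,0,0,1]]])

```text
clock: 25.65
eef_pos: [0.6441, 0.0471, 0.0685]
orientation: [[1.0, -0.001, 0.0], [-0.001, -1.0, -0.0], [0.0, 0.0, -1.0]]
force: [0.1, 0.3, -0.7]
width: 0.0234
```

Request:
send_rows(steps=[[[0,0,0,0,0,0.001,1],[0,0,0,0,0,0,1],[0,0,0,0,0,0.001,1],[0,0,0,0,0,0,1],[0,0,0,0,0,0,1]]])

```text
clock: 26.15
eef_pos: [0.6442, 0.047, 0.0668]
orientation: [[1.0, -0.001, 0.001], [-0.001, -1.0, -0.0], [0.001, 0.0, -1.0]]
force: [0.2, 0.9, 3.0]
width: 0.0234
```

Request:
send_rows(steps=[[[0,0,0,0,0,0,-1],[0,0,0,0,0,0,-1],[0,0,0,0,0,0,-1],[0,0,0,0,0,0,-1],[0,0,0,0,0,-0.02,-1],[0,0,0,0,0,-0.04,-1],[0,0,0,0,0,-0.04,-1],[0,0,0,0,0,-0.02,-1]]])

```text
clock: 26.95
eef_pos: [0.6447, 0.0471, 0.1904]
orientation: [[1.0, -0.001, 0.004], [-0.001, -1.0, 0.0], [0.004, -0.0, -1.0]]
force: [0.1, 0.5, 0.7]
width: 0.0855
```

```bash
python3 - <<'E'
from h import *
f=imaging.grab_frame("scene"); s=manip.state(); print(s["eef_pos"],s["width"],s["force"])
cv2.imwrite("pics/s10.png",cv2.resize(f["img"][100:400,150:450,::-1],None,fx=2,fy=2))
for n in("conical_flask","tall_bottle"):
  for o in imaging.outline_of("scene",n)[:3]:
    P,u,v=cloud(f,o["region"]); k=P[:,2]>np.percentile(P[:,2],98)-0.012
    c,r=cv2.minEnclosingCircle(P[k][:,:2].astype(np.float32)); print(n,o["confidence"],np.percentile(P[:,2],98),c,r)
E
```

```text
[0.64529467 0.04713735 0.1927564 ] 0.08517167360159254 [-0.66676393  0.32172635  3.43295147]
conical_flask 0.59 0.10675230350196863 (0.6431919932365417, 0.046422943472862244) 0.013624966144561768
conical_flask 0.29 0.014716301745986135 (0.45513421297073364, -0.08005468547344208) 0.039393868297338486
conical_flask 0.21 0.015130982574318042 (0.4704049229621887, 0.17746680974960327) 0.043015189468860626
tall_bottle 0.9 0.14408168746085415 (0.4545919895172119, -0.08246450871229172) 0.017811154946684837
tall_bottle 0.85 0.13218320472987255 (0.36663222312927246, -0.25807419419288635) 0.01826435700058937
tall_bottle 0.76 0.1320918141718229 (0.47441375255584717, -0.3429650664329529) 0.019097333773970604
```

View pics/s10.png

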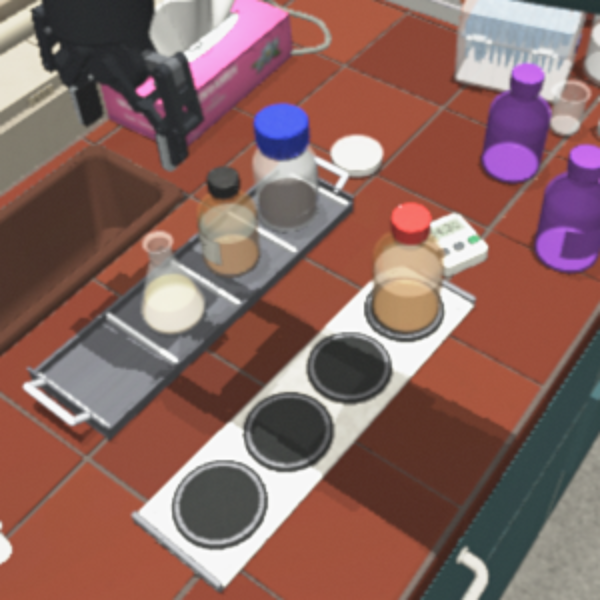

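Three are placed and the red-cap tall bottle remains, at crop (410,225). I'll fetch it now.

Request:
send_rows(steps=[[[0,0,0,-0.01,0.007,0,-1],[0,0,0,-0.02,0.014,0,-1],[0,0,0,-0.03,0.021,0,-1],[0,0,0,-0.03,0.021,0,-1],[0,0,0,-0.03,0.021,0,-1],[0,0,0,-0.03,0.021,0,-1],[0,0,0,-0.025,0.017,0,-1],[0,0,0,-0.0135,0.008,0,-1]]])

```text
clock: 27.9
eef_pos: [0.453, -0.0838, 0.1851]
orientation: [[1.0, -0.002, -0.001], [-0.002, -1.0, 0.0], [-0.001, -0.0, -1.0]]
force: [0.4, 0.8, 0.0]
width: 0.0855
```

Request:
send_rows(steps=[[[0,0,0,0,0,0.02,-1],[0,0,0,0,0,0.02,-1],[0,0,0,0,0,0.01,-1],[0,0,0,0,0,0,-1],[0,0,0,0,0,0,-1]]])

```text
clock: 28.4
eef_pos: [0.4555, -0.0827, 0.1367]
orientation: [[1.0, -0.001, -0.0], [-0.001, -1.0, 0.0], [-0.0, -0.0, -1.0]]
force: [1.1, 0.6, 0.3]
width: 0.0855
```

Request:
send_rows(steps=[[[0,0,0,0.001,0,0.01,-1],[0,0,0,0,0,0.01,-1],[0,0,0,0,0,0.0095,-1],[0,0,0,0,0,0,-1],[0,0,0,0,0,0,-1]]])

```text
clock: 28.9
eef_pos: [0.4562, -0.0827, 0.1067]
orientation: [[1.0, -0.001, -0.001], [-0.001, -1.0, 0.0], [-0.001, -0.0, -1.0]]
force: [-0.8, -0.5, -0.1]
width: 0.085
```

Request:
send_rows(steps=[[[0,0,0,0,0,0,1],[0,0,0,0,0,0,1],[0,0,0,0,0,0,1],[0,0,0,0,0,0,1],[0,0,0,0,0,0,1],[0,0,0,0,0,0,1]]])

```text
clock: 29.5
eef_pos: [0.4566, -0.0828, 0.1075]
orientation: [[1.0, -0.001, 0.001], [-0.001, -1.0, -0.0], [0.001, 0.0, -1.0]]
force: [1.2, 0.3, 5.4]
width: 0.0334
```

```bash
python3 - <<'E'
from h import *
f=imaging.grab_frame("scene"); s=manip.state(); print(s["eef_pos"],s["width"],s["force"])
im=cv2.resize(f["img"][160:330,260:420,::-1],None,fx=3.5,fy=3.5)
cv2.imwrite("pics/s11.png",im)
E
```

```text
[ 0.45664703 -0.08282076  0.10751423] 0.03301211857577276 [ 0.46270686 -1.03587201  6.14318902]
```

View pics/s11.png

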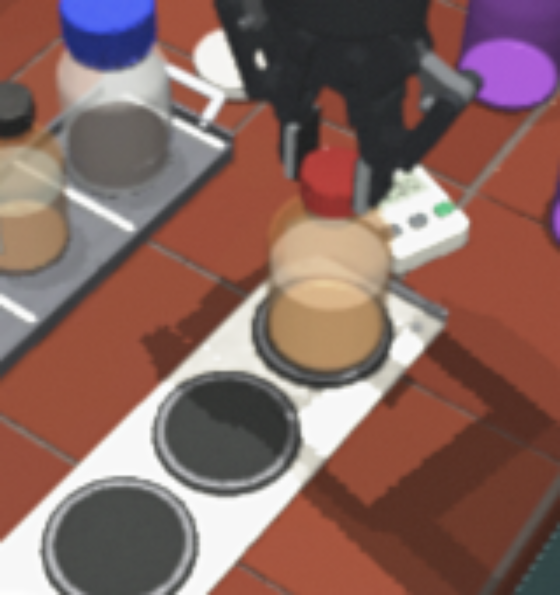

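The red cap is held (crop ~ (330,180)). Lift, go left over the empty board, then forward.

Request:
send_rows(steps=[[[0,0,0,0,0,-0.005,1],[0,0,0,0,0,-0.01,1],[0,0,0,0,0,-0.015,1],[0,0,0,0,0,-0.02,1],[0,0,0,0,0,0,1],[0,0,0,0,0,0,1]]])

```text
clock: 30.15
eef_pos: [0.4565, -0.0828, 0.1572]
orientation: [[1.0, -0.001, 0.001], [-0.001, -1.0, -0.0], [0.001, 0.0, -1.0]]
force: [0.1, 0.9, -3.5]
width: 0.0332
```

Request:
send_rows(steps=[[[0,0,0,0,-0.01,0,1],[0,0,0,0,-0.02,0,1],[0,0,0,0,-0.03,0,1],[0,0,0,0,-0.03,0,1],[0,0,0,0,-0.03,0,1],[0,0,0,0,-0.03,0,1],[0,0,0,0,-0.03,0,1],[0,0,0,0.01,-0.025,0,1]]])

```text
clock: 30.95
eef_pos: [0.4654, 0.1243, 0.1562]
orientation: [[1.0, -0.0, -0.001], [-0.0, -1.0, 0.0], [-0.001, -0.0, -1.0]]
force: [0.3, -1.9, -2.1]
width: 0.0334
```

Request:
send_rows(steps=[[[0,0,0,0.02,-0.01,0,1],[0,0,0,0.03,-0.003,0,1],[0,0,0,0.03,0,0,1],[0,0,0,0.03,0,0,1],[0,0,0,0.03,0,0,1],[0,0,0,0.02,0,0,1],[0,0,0,0.015,0,0,1],[0,0,0,0.005,0,0,1]]])

```text
clock: 31.75
eef_pos: [0.6469, 0.1356, 0.1553]
orientation: [[1.0, -0.001, -0.002], [-0.001, -1.0, -0.0], [-0.002, 0.0, -1.0]]
force: [-0.4, -0.4, -2.0]
width: 0.0331
```

Request:
send_rows(steps=[[[0,0,0,0,0,0,1],[0,0,0,0,0,0,1],[0,0,0,0,0,0,1]]])

```text
clock: 32.05
eef_pos: [0.6459, 0.1353, 0.157]
orientation: [[1.0, -0.001, 0.0], [-0.001, -1.0, 0.0], [0.0, -0.0, -1.0]]
force: [-1.2, -0.1, -2.5]
width: 0.033
```

Request:
send_rows(steps=[[[0,0,0,0.001,0,0.01,1],[0,0,0,0,0,0.015,1],[0,0,0,0,0,0.013,1],[0,0,0,0,0,0.006,1],[0,0,0,0,0,0.005,1],[0,0,0,0,0,0.003,1],[0,0,0,0,0,0.002,1],[0,0,0,0,0,0,1]]])

```text
clock: 32.85
eef_pos: [0.6476, 0.1351, 0.1029]
orientation: [[1.0, -0.001, 0.0], [-0.001, -1.0, 0.0], [0.0, -0.0, -1.0]]
force: [-0.7, 0.2, -1.9]
width: 0.0333
```

Request:
send_rows(steps=[[[0,0,0,0,0,0.001,1],[0,0,0,0,0,0,1],[0,0,0,0,0,0.001,1],[0,0,0,0,0,0,1],[0,0,0,0,0,0,1]]])

```text
clock: 33.35
eef_pos: [0.6479, 0.1351, 0.1016]
orientation: [[1.0, -0.001, 0.001], [-0.001, -1.0, 0.0], [0.001, -0.0, -1.0]]
force: [1.0, -0.1, 3.8]
width: 0.0335
```

Seated with a force of +3.8 N. Release and raise.

Request:
send_rows(steps=[[[0,0,0,0,0,0,-1],[0,0,0,0,0,0,-1],[0,0,0,0,0,0,-1],[0,0,0,0,0,0,-1],[0,0,0,0,0,-0.02,-1],[0,0,0,0,0,-0.04,-1],[0,0,0,0,0,-0.03,-1],[0,0,0,0,0,0,-1]]])

```text
clock: 34.15
eef_pos: [0.649, 0.1353, 0.1961]
orientation: [[1.0, -0.001, 0.006], [-0.001, -1.0, 0.001], [0.006, -0.001, -1.0]]
force: [-0.4, 0.6, 0.1]
width: 0.0854
```

Request:
send_rows(steps=[[[0,0,0,-0.02,0,0,-1],[0,0,0,-0.03,0,0,-1],[0,0,0,-0.03,0,0,-1],[0,0,0,-0.03,0,0,-1],[0,0,0,-0.03,0,0,-1],[0,0,0,-0.02,0,0,-1],[0,0,0,0,0,0,-1],[0,0,0,0,0,0,-1]]])

```text
clock: 34.95
eef_pos: [0.4876, 0.1352, 0.1909]
orientation: [[1.0, -0.001, 0.001], [-0.001, -1.0, 0.0], [0.001, -0.0, -1.0]]
force: [0.4, 0.5, -0.3]
width: 0.0854
```

```bash
python3 - <<'E'
from h import *
s=manip.state(); print(s["eef_pos"],s["width"],s["force"])
c0=np.array([.643,.003]); a=np.radians(1.6); ey=np.array([np.sin(a),np.cos(a)]); ex=np.array([np.cos(a),-np.sin(a)])
for cn in ("scene","top"):
  f=imaging.grab_frame(cn); cv2.imwrite(f"pics/end_{cn}.png",f["img"][:,:,::-1])
  for n in("wide_cap_bottle","short_bottle","conical_flask","tall_bottle"):
   for o in imaging.outline_of(cn,n)[:3]:
    P,u,v=cloud(f,o["region"]); k=P[:,2]>np.percentile(P[:,2],98)-0.012
    c,r=cv2.minEnclosingCircle(P[k][:,:2].astype(np.float32)); d=np.array(c)-c0
    if abs(d[0])<.08: print(cn,n,round(o["confidence"],2),"ztop",np.percentile(P[:,2],98).round(4),"own x,y mm",(d@ex*1e3).round(1),(d@ey*1e3).round(1),round(r,4))
E
```

```text
[0.48757623 0.13523638 0.19088564] 0.08537284198318583 [ 0.41331606  0.47915247 -0.31042305]
scene short_bottle 0.68 ztop 0.0934 own x,y mm -17.6 -62.0 0.0118
scene conical_flask 0.96 ztop 0.0854 own x,y mm -6.7 43.7 0.0125
scene conical_flask 0.64 ztop 0.1381 own x,y mm -1.6 132.6 0.018
scene tall_bottle 0.72 ztop 0.1381 own x,y mm -1.6 132.4 0.018
top wide_cap_bottle 0.69 ztop 0.1353 own x,y mm 0.6 -131.4 0.0275
top short_bottle 0.97 ztop 0.1235 own x,y mm 1.4 -45.6 0.0155
top conical_flask 0.91 ztop 0.1076 own x,y mm 0.8 44.0 0.0133
top tall_bottle 0.66 ztop 0.1381 own x,y mm 1.3 132.5 0.018
```

View pics/end_scene.png

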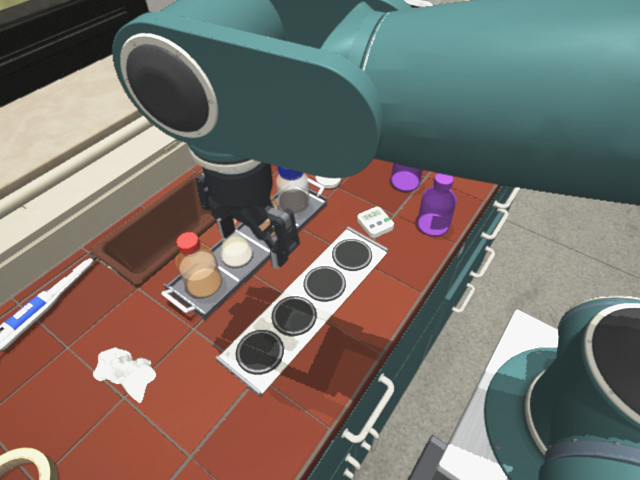

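View pics/end_top.png

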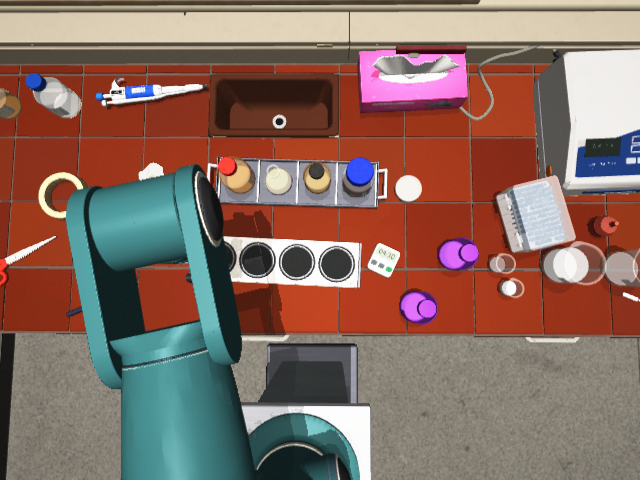

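The top view shows red (230,168), flask (277,178), black (316,175) and blue (358,172) in the bays, each within 2 mm of its centre. The gripper is clear and open. Handing in.

```bash
python3 -c "
from workcell import finish_job
print(finish_job())"
```

```text
the job is handed in; nothing more can be done
None
```

All four vessels stand in the carrier in reverse order, and the job was handed in at about 35 s of the 88 s allowed. From left to right they are the tall bottle, the flask, the short bottle and the wide-cap bottle.

- **Last check:** from the top camera, every cap or neck was within about 2 mm of its bay centre, and each top was about 6 mm lower than at the start, as the carrier floor should give. All looked upright, and the gripper was open and clear.
- **Doubtful readings:** in the last scene view the arm hid part of the row. The values there for the short bottle and flask were off, and the wide-cap bottle was not found. I relied on the top view for those three. For the tall bottle, both cameras agreed.
- **First grasp:** it closed just above the blue cap without touching it. The camera depth showed the fingertips about 23 mm behind the reported tool point, so I corrected all later grasps for that.

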